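# Push the lens edger's selector to the spectacles slot

## Robot

A 6-joint arm with a two-finger parallel gripper is mounted at the origin on the work surface. World frame = base frame: x ahead of the robot, y to its left, z up, the work surface at z = 0. Lengths are in m, angles in rad, forces in N, time in s.
With the tool pointing down it reaches from about 0.3 to 1 m from the base axis. Payload 5.1 kg.
Tool frame: the origin (TCP) lies at the very end of the fingers, on their centre line; the grasp point (between the pads) lies robot.hold_point_z behind it (robot.hold_point_z is the distance from the TCP to the grasp point, in m); z points along the fingers, y is the line along which they close (so a half turn about z gives the same grasp; the last joint's range is limited). The gripper opens to 95 mm and grips with 3 to 60 N. Pads are 20 mm wide; open, the fingers measure 119 mm over their backs; the gripper's body (75 mm by 180 mm) begins 59 mm behind the grasp point.
Start: joints at [1.17, 0.124, 1.65, -0, 1.367, -0.083], TCP at [0.203, 0.617, 0.215] pointing down, gripper open.
Joint ranges: [-2.61, 2.61], [-1.02, 2.33], [0.03, 2.71], [-1.35, 4.49], [0.32, 2.68], [-2.91, 2.91]. Speed limits (rad/s): [2.57, 2.57, 3.14, 3.14, 3.14, 3.14].

## Interface

Orientations are given as a unit quaternion [x, y, z, w].
In Python, from station import robot gives the robot as it stands. Calls block until the motion is done:
- robot.move_to(position, orientation): joint-space move of the TCP to a pose.
- robot.servo_line(position, vel=0.15, rotation=None, guard=None): straight line of the TCP; rotation=None keeps the orientation; vel is the mean speed in m/s. With guard (N) it stops when the force on the tool has changed by that much, and returns True; else False.
- robot.set_joints(angles): joint-space move.
- robot.gripper_to(opening, grasp_force=None): opening from 0.0 (shut) to 1.0 (fully open); grasp_force is the grip in N (None keeps the last); returns when the fingers have stopped.
- robot.wait(seconds).
- robot.solve_ik(position, orientation): joint angles nearest the present ones, or None.
- robot.read_state(): the state.
- robot.read_camera(name): name is "side" or "top"; returns a dict with "image" (400x640x3 uint8, red, green, blue), "intrinsics" (3x3 intrinsics, pixels), "xyz" and "attitude" of the camera in the world. Camera axes: x right, y down, z forward; pixel columns grow to the right and rows downward; lengths in m; the calibration is good to about 2 mm. A picture is of the moment at which its call begins. There is no depth.
A pose or a line that the arm cannot do raises robot.Unreachable and nothing moves.
- robot.finish_job(): hands the job in; it is judged then, once.
The state is a dict: "t": time; "q": joint angles; "joint_velocities": joint speeds; "effort": joint torques, N m; "ee_pos": TCP position; "tool_rot": TCP orientation; "ft_force": force on the tool from outside, world axes, zero at the start; "torque": the same for the moment, N m; "grip_width": opening from 0.0 (shut) to 1.0 (fully open); "gripper_force": force on a finger pad.
Only numpy, scipy, OpenCV 4.12 (cv2) and the standard library are available. Lean on these libraries where they do the work, as an engineer would, in place of code of your own. Each camera call takes 0.05 s, during which the arm holds its last target. There are 200 camera calls.

## Task

Set the lens edger for a spectacle lens: push the selector lever through its gate with the fingertips until it is fully home in the slot whose end bears the spectacles sign. Only push it: do not grip it or pull it up, and leave the bottle, case, jar and screwdriver around the machine where they are. Finish clear of everything.

Things in the scene. Friction and masses are not known exactly. Their poses are not given: they have to be found in the camera images.
- edger: Bench lens edger, fixed: white housing, flat aluminium selector deck 250 (x) x 240 (y) mm, its top 90 mm above the table. Origin under the middle of the deck, at table height, z up. A wheel housing stands at its +y side, y = 120 to 240 mm, up to 140 mm above the table. The deck carries the gate (gate_mid), the lever and four signs.
- gate_mid (a point): Middle of the gate, on the deck top, axes as edger. Slots 18 mm wide: three legs along x, at y = -45, 0, +45 mm, joined at x = 0 by one cross channel along y. The lever axis travels from x = -35 to +35 mm in each leg and can change legs only at x = 0 (play 3 mm either way; the channel's corners are rounded by 6 mm).
- lever_mid (a point): Selector lever: upright black handle, 22 mm in diameter with a round top, on a steel stem. Handle from 3 to 68 mm above the deck (top 158 mm above the table). This point: on its axis, 35 mm above the deck. It slides upright along the slots with about 2 N of friction and stays where left. It starts anywhere along the middle leg.
- sel_feed (a joint): Position of the lever along the legs, m, growing to +x of edger; 0 at the cross channel, -0.035 and +0.035 at the slot ends (hard stops).
- sel_cross (a joint): Position of the lever across the legs, m, growing to +y of edger; 0 in the middle leg, about -0.045 and +0.045 in the outer legs (stops at +/-0.048).
- sel_lift (a joint): How far the lever is pulled up, m; 0 is down, where a 16 N spring keeps it; it can be pulled up by 15 mm, which it should not be.
- sign_glasses: The sign wanted: a pair of spectacles, two rings side by side along y, 30 mm across each, joined by a short bridge, 65 mm long in all. Raised (4 mm at most), dark, fixed on a white 40 x 70 mm plate on the deck past the end of one outer slot, at x +/-82, y +/-45 mm in the frame of edger; which one varies. Origin: its centre at deck height, axes as edger. The lever axis, home in that slot, is 47 mm from it.
- sign_disc: Sign with one solid disc of 30 mm. Raised (4 mm at most), dark, fixed on a white 40 x 70 mm plate on the deck past the end of one outer slot, at x +/-82, y +/-45 mm in the frame of edger; which one varies. Origin: its centre at deck height, axes as edger. The lever axis, home in that slot, is 47 mm from it.
- sign_bars: Sign with two parallel bars, each 55 x 7 mm, along y. Raised (4 mm at most), dark, fixed on a white 40 x 70 mm plate on the deck past the end of one outer slot, at x +/-82, y +/-45 mm in the frame of edger; which one varies. Origin: its centre at deck height, axes as edger. The lever axis, home in that slot, is 47 mm from it.
- sign_cross: Sign with a plus-shaped cross of 32 mm. Raised (4 mm at most), dark, fixed on a white 40 x 70 mm plate on the deck past the end of one outer slot, at x +/-82, y +/-45 mm in the frame of edger; which one varies. Origin: its centre at deck height, axes as edger. The lever axis, home in that slot, is 47 mm from it.
- cleaner: Bystander: white bottle, 52 mm diameter, 140 mm tall, standing on the table; origin under its centre.
- case: Bystander: blue spectacle case, 160 x 60 x 40 mm, on the table; origin under its centre.
- jar: Bystander: small lidded clear jar, 50 mm diameter, 50 mm tall, on the table; origin under its centre.
- screwdriver: Bystander: screwdriver 150 mm long lying on the table; origin under its middle.

How it is judged:
At the end, for the whole second after the job is handed in: The lever stands at rest, down, in the slot with the spectacles sign, within about 4 mm of the slot's end (lever axis less than 51.5 mm horizontally from the centre of the sign), and no bystander is more than 25 mm from where it was (horizontal distance between lever_mid and sign_glasses below 0.0515 m and value of joint sel_lift below 0.004 m and velocity of joint sel_feed between -0.005 and 0.005 m/s and velocity of joint sel_cross between -0.005 and 0.005 m/s and distance of each of cleaner, case, jar, screwdriver from where it was at the start of the episode below 0.025 m); the robot touches nothing.
It fails at once if the lever is gripped: pressed by the fingers from two opposite sides at once ((contact force between the fingers and sel_lift_c0 above 1.5 N and contact force between the fingers and sel_lift_c1 above 1.5 N) or (contact force between the fingers and sel_lift_c2 above 1.5 N and contact force between the fingers and sel_lift_c3 above 1.5 N)).
It fails at once if the lever is pulled up by more than 6 mm (value of joint sel_lift above 0.006 m).
It fails at once if a bystander is moved by more than 25 mm or lifted (distance of any of cleaner, case, jar, screwdriver from where it was at the start of the episode above 0.025 m).
It also fails if it takes over 48 s, if anything falls off the work surface, if the arm or the gripper's body presses on something with over 40 N, if the wrist force passes 120 N, or if a joint passes its speed limit or range.

## Working session

There is one attempt and no reset: what is moved stays moved. The work goes in short steps, each a Python script; the robot and the scene stay as the last script left them, time stands still between calls to the robot, and variables do not carry over. Pictures are saved under pics/ and viewed, at most 10 in all, crops included, and the job is handed in when it is done.

```bash
mkdir -p pics
python3 - <<'E'
from station import robot
import cv2,numpy as np
for n in("top","side"):
    c=robot.read_camera(n); cv2.imwrite(f"pics/{n}0.png",c["image"][:,:,::-1]); np.savez(f"pics/{n}0.npz",**c)
    print(n,c["intrinsics"],c["xyz"],c["attitude"])
s=robot.read_state();print(s["t"],s["ee_pos"],s["tool_rot"],s["ft_force"],robot.hold_point_z)
E
```

```text
top [[399.40513045   0.         321.44940922]
 [  0.         399.40513045 195.65393478]
 [  0.           0.           1.        ]] [ 0.49375615 -0.01654614  0.84106639] [-0.70137804  0.71014518 -0.04571734  0.0408975 ]
side [[470.89442311   0.         315.73042898]
 [  0.         470.89442311 199.5584576 ]
 [  0.           0.           1.        ]] [0.27627785 0.66090933 0.61617736] [-0.21196607  0.85805119 -0.45588844  0.10480588]
0.1 [0.20292292 0.61690803 0.21351275] [ 1.58233633e-01  9.87401262e-01 -9.06200066e-04 -2.11527221e-04] [-0.15010239 -0.28901809 -0.00285739] 0.0188
```

View pics/top0.png

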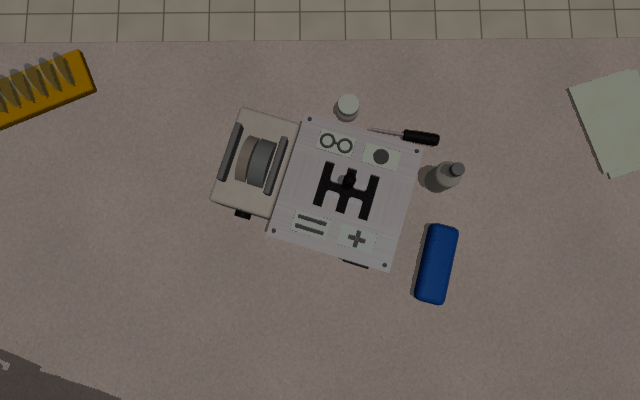

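View pics/side0.png

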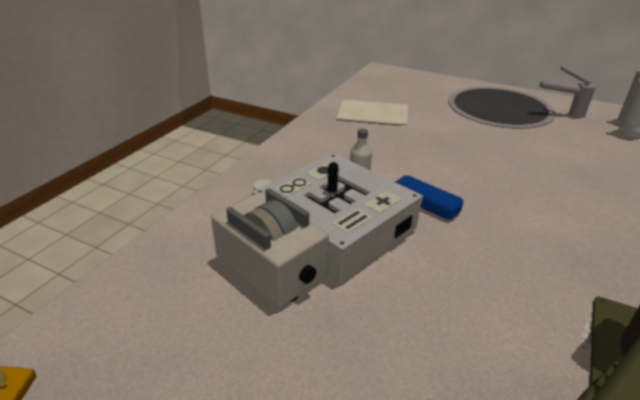

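The top view shows the spectacles sign at (336,143), the disc at (381,157), the bars at (310,224), the cross at (357,239), and the lever near (348,180). I'll enlarge it and fit the pose.

```bash
cat > h.py <<'E'
import numpy as np,cv2
from scipy.spatial.transform import Rotation as R
def ray(c,uv,z):
    d=R.from_quat(c["attitude"]).apply(np.linalg.inv(c["intrinsics"])@[uv[0],uv[1],1]); p=c["xyz"]
    return p+d*(z-p[2])/d[2]
def proj(c,P):
    q=R.from_quat(c["attitude"]).inv().apply(np.asarray(P)-c["xyz"])@c["intrinsics"].T
    return q[...,:2]/q[...,2:]
def rig(A,B): # 2D rigid A->B
    a,b=A.mean(0),B.mean(0);H=(A-a).T@(B-b)
    th=np.arctan2(H[0,1]-H[1,0],H[0,0]+H[1,1]);Q=np.array([[np.cos(th),-np.sin(th)],[np.sin(th),np.cos(th)]])
    return th,b-Q@a,Q
E
python3 - <<'E'
from h import *
c=dict(np.load("pics/top0.npz"));im=c["image"][:,:,::-1]
px=[(336,143),(381,157),(310,224),(357,239)]
A=np.array([(82,45),(82,-45),(-82,45),(-82,-45)])/1e3
B=np.array([ray(c,p,.092)[:2] for p in px])
th,t,Q=rig(A,B);print(B,th,t,np.linalg.norm(A@Q.T+t-B,axis=1))
s=dict(np.load("pics/side0.npz"))
a=cv2.resize(im[100:280,200:470],(800,533),interpolation=cv2.INTER_CUBIC)
cv2.imwrite("pics/topc.png",a)
E=lambda p:np.array([*(Q@p[:2]+t),p[2]])
for n,cc in(("top",c),("side",s)):
  for x in(0,.035,.02): print(n,x,proj(cc,E(np.array([x,0,.158]))),proj(cc,E(np.array([x,0,.09]))))
i2=s["image"][:,:,::-1][130:280,200:470].copy();i2=cv2.resize(i2,(800,444),interpolation=cv2.INTER_CUBIC);cv2.imwrite("pics/sidec.png",i2)
E
```

```text
[[ 6.87583459e-01 -5.15127482e-02]
 [ 6.59171828e-01 -1.37195899e-01]
 [ 5.32768534e-01 -1.26497956e-04]
 [ 5.03722184e-01 -8.75360487e-02]] -0.31617286408491285 [ 0.5958115 -0.0690928] [0.00034407 0.00060549 0.00114091 0.00118132]
top 0 [348.6860237  185.03251017] [346.04545444 190.35830051]
top 0.035 [354.53281434 166.04755191] [351.38906985 173.024861  ]
top 0.02 [352.0356151  174.15614109] [349.10608498 180.43033035]
side 0 [339.05820456 164.66164699] [337.6728054  193.81699123]
side 0.035 [326.19968729 158.22830959] [325.34807019 187.02441214]
side 0.02 [331.64105604 160.95071999] [330.56619272 189.90029623]
```

View pics/topc.png

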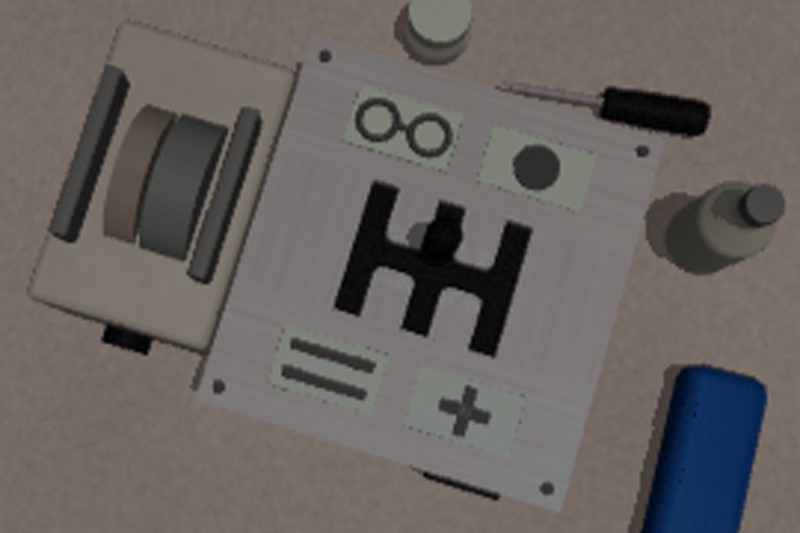

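View pics/sidec.png

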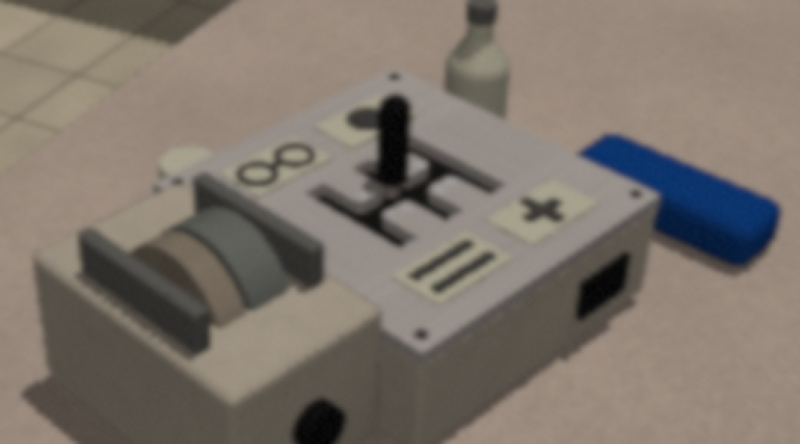

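```bash
cat >> h.py <<'E'
TH=-0.316;T0=np.array([.5958,-.0691])
def W(x,y,z): return [T0[0]+np.cos(TH)*x-np.sin(TH)*y, T0[1]+np.sin(TH)*x+np.cos(TH)*y, z]
QT=(R.from_euler('z',TH+np.pi)*R.from_euler('x',np.pi)).as_quat()
def snap(robot,n,name):
    c=robot.read_camera(n);np.savez(f"pics/{name}.npz",**c);cv2.imwrite(f"pics/{name}.png",c["image"][:,:,::-1]);return c
E
python3 - <<'E'
from station import robot
from h import *
c=dict(np.load("pics/side0.npz"));t=dict(np.load("pics/top0.npz"))
# lever: top apex from side, head centre from top
print("lever x candidates", [(x,proj(c,W(x,0,.157)).round(1),proj(t,W(x,0,.15)).round(1)) for x in(.008,.012,.016)])
print(robot.solve_ik(W(.05,0,.22),QT), robot.solve_ik(W(.05,0,.115),QT))
robot.gripper_to(0.0)
robot.move_to(W(.05,0,.23),QT)
robot.servo_line(W(.05,0,.115),vel=.12,guard=10)
s=robot.read_state();print(s["t"],s["ee_pos"],W(.05,0,.115),s["ft_force"],s["grip_width"],s["q"])
a=snap(robot,"side","side1");b=snap(robot,"top","top1")
i=np.hstack([cv2.resize(a["image"][130:230,260:400],(400,286)),cv2.resize(b["image"][120:220,280:420],(400,286))])
cv2.imwrite("pics/v1.png",cv2.convertScaleAbs(i[:,:,::-1],alpha=1.5))
E
```

```text
lever x candidates [(0.008, array([336.1, 163.6]), array([349.7, 181.4])), (0.012, array([334.6, 162.9]), array([350.3, 179.3])), (0.016, array([333.1, 162.1]), array([351. , 177.1]))]
[-0.21351238  0.11821059  1.64738707  0.          1.37599499 -1.46830871] [-0.21351238  0.19926535  1.73837828  0.          1.20394903 -1.46830871]
5.6417 [ 0.64413492 -0.08480473  0.1162416 ] [np.float64(0.6433243043548156), np.float64(-0.0846383556269914), 0.115] [ 0.37135474 -0.07346922  0.33844689] 0.006204986882212524 [-2.13494375e-01  1.98522088e-01  1.73701429e+00 -9.14697259e-06
  1.20395991e+00 -1.46833149e+00]
```

View pics/v1.png

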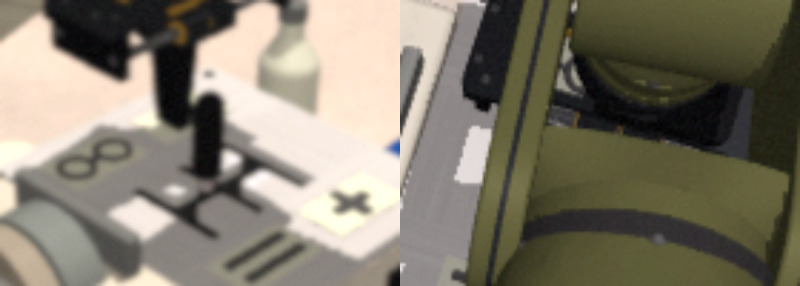

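The fingers stand behind the lever on its +x side, and the lever tip is near (333,162) in the side image, so x is about 0.013. Pushing it back to the cross channel.

Run:
```python
from station import robot
from h import *
Q=np.array([[np.cos(TH),-np.sin(TH)],[np.sin(TH),np.cos(TH)]])
for x in(.04,.037,.034,.031,.028,.025,.022):
    g=robot.servo_line(W(x,0,.115),vel=.05,guard=15)
    s=robot.read_state();print(g,round(s["t"],2),Q.T@(s["ee_pos"][:2]-T0),Q.T@s["ft_force"][:2])
a=snap(robot,"side","side2")
i=cv2.resize(a["image"][130:230,260:400],(800,571),interpolation=cv2.INTER_CUBIC)
cv2.imwrite("pics/v2.png",cv2.convertScaleAbs(i[:,:,::-1],alpha=1.8))
for x in(-.004,0,.004): print(x,((proj(a,[W(x,0,.157),W(x,0,.093)])-[260,130])*5.714).round())
```

```text
False 6.09 [3.96408913e-02 2.84127041e-05] [ 0.44757404 -0.10879821]
False 6.34 [3.68764348e-02 7.92337556e-06] [-0.59695874 -0.64637702]
False 6.59 [ 3.41023797e-02 -2.83970353e-05] [ 1.40989045 -0.53653315]
False 6.84 [ 3.09216395e-02 -5.51424631e-05] [ 0.81697988 -0.40621653]
False 7.09 [ 2.77573928e-02 -2.10280090e-05] [ 1.40907121 -0.87176361]
False 7.34 [ 2.47271225e-02 -2.50836877e-05] [1.57970155 0.32673582]
False 7.59 [ 2.17098733e-02 -9.12161896e-06] [ 0.36969795 -0.27590733]
-0.004 [[460. 205.]
 [452. 362.]]
0 [[452. 201.]
 [444. 358.]]
0.004 [[443. 196.]
 [436. 353.]]
```

View pics/v2.png

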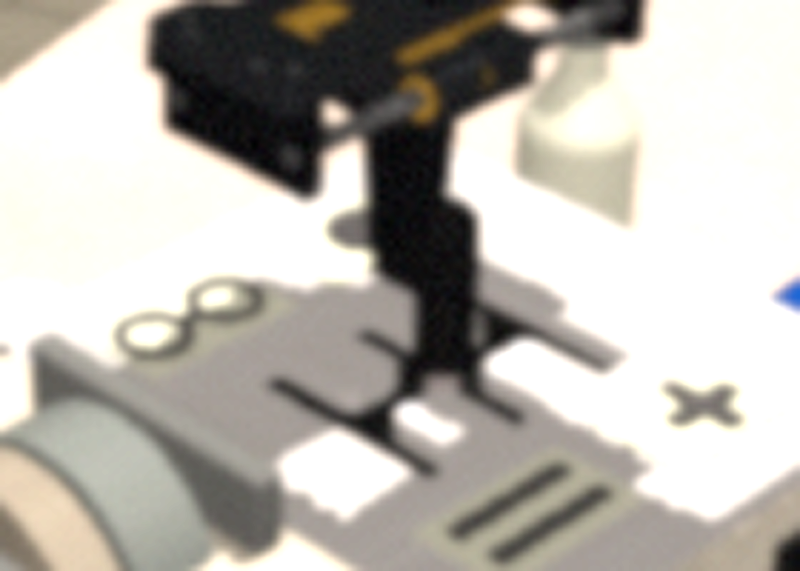

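The lever stands at column 445 in the crop, which matches x ≈ 0. Going round to its -y side to push across.

Run:
```python
from station import robot
from h import *
Q=np.array([[np.cos(TH),-np.sin(TH)],[np.sin(TH),np.cos(TH)]])
for p in((.05,0),(.05,-.048),(0,-.048),(0,-.026)): print(robot.servo_line(W(*p,.115),vel=.08,guard=12))
for y in(-.02,-.01,0,.01,.018,.023):
    g=robot.servo_line(W(0,y,.115),vel=.04,guard=10)
    s=robot.read_state();print(g,round(s["t"],2),Q.T@(s["ee_pos"][:2]-T0),Q.T@s["ft_force"][:2])
    if g: break
a=snap(robot,"side","side3")
i=cv2.resize(a["image"][130:230,260:400],(800,571),interpolation=cv2.INTER_CUBIC)
cv2.imwrite("pics/v3.png",cv2.convertScaleAbs(i[:,:,::-1],alpha=1.8))
for y in(.04,.045): print(y,((proj(a,[W(0,y,.157),W(0,y,.093)])-[260,130])*5.714).round())
```

```text
False
False
False
False
False 10.39 [-3.18065416e-06 -1.98771180e-02] [-0.61989632  0.89957555]
False 10.79 [-6.22520103e-07 -9.71890351e-03] [ 0.0839828  -0.67117389]
False 11.19 [-2.88470389e-05  5.35427833e-04] [-0.65390994 -0.63163385]
False 11.59 [-4.10775843e-05  1.05273108e-02] [-0.45280071 -1.15248349]
False 11.94 [-4.56505687e-06  1.84639524e-02] [ 0.00912156 -0.61600817]
False 12.22 [3.23348636e-06 2.33353090e-02] [-0.47810064 -0.96969222]
0.04 [[369. 242.]
 [365. 401.]]
0.045 [[359. 247.]
 [355. 407.]]
```

View pics/v3.png

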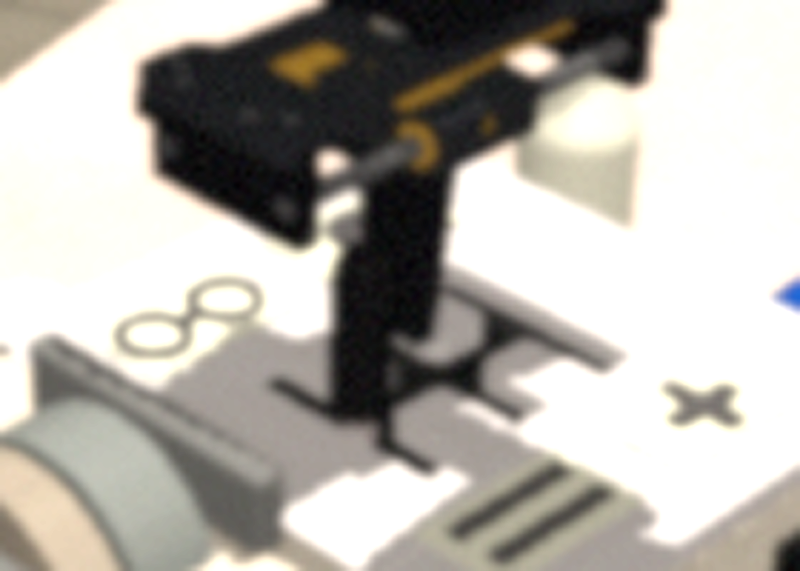

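The lever foot at (358,405) in the crop matches y ≈ 0.044, x ≈ 0, so it is in the spectacles leg. Now pushing +x until it is home.

Run:
```python
from station import robot
from h import *
Q=np.array([[np.cos(TH),-np.sin(TH)],[np.sin(TH),np.cos(TH)]])
for p in((0,.005),(-.045,.005),(-.045,.045),(-.025,.045)): print(robot.servo_line(W(*p,.115),vel=.08,guard=12))
for x in(-.015,-.005,.005,.01,.013,.016,.018):
    g=robot.servo_line(W(x,.045,.115),vel=.03,guard=8)
    s=robot.read_state();print(g,round(s["t"],2),Q.T@(s["ee_pos"][:2]-T0),Q.T@s["ft_force"][:2])
    if g: break
robot.servo_line(W(-.03,.045,.115),vel=.08)
robot.servo_line(W(-.03,.045,.23),vel=.15)
robot.move_to([.203,.617,.24],QT)
a=snap(robot,"side","side4");b=snap(robot,"top","top4")
i=np.hstack([cv2.resize(a["image"][130:230,260:360],(400,400)),cv2.resize(b["image"][120:220,290:390],(400,400))])
cv2.imwrite("pics/v4.png",cv2.convertScaleAbs(i[:,:,::-1],alpha=1.3))
for x in(.030,.035): print(x,((proj(a,[W(x,.045,.157),W(x,.045,.093)])-[260,130])*4).round(),((proj(b,W(x,.045,.15))-[290,120])*4).round())
print(robot.read_state()["t"])
```

```text
False
False
False
False
False 14.88 [-0.01488685  0.04493087] [-0.83494022 -0.20822546]
False 15.37 [-0.00454593  0.04503147] [-1.56028261 -0.03923507]
False 15.85 [0.00554197 0.04502049] [0.18275068 0.63896389]
False 16.17 [0.01044329 0.04503688] [-0.18990008 -0.27597945]
False 16.42 [0.0133021  0.04504564] [-0.30684483 -0.84530615]
False 16.67 [0.01401736 0.04504868] [-8.90802715 -0.53774744]
False 16.92 [0.0143842  0.04504243] [-14.04002056  -0.26451319]
0.03 [[207. 150.]
 [206. 260.]] [155. 168.]
0.035 [[200. 146.]
 [199. 256.]] [159. 158.]
21.2917
```

View pics/v4.png

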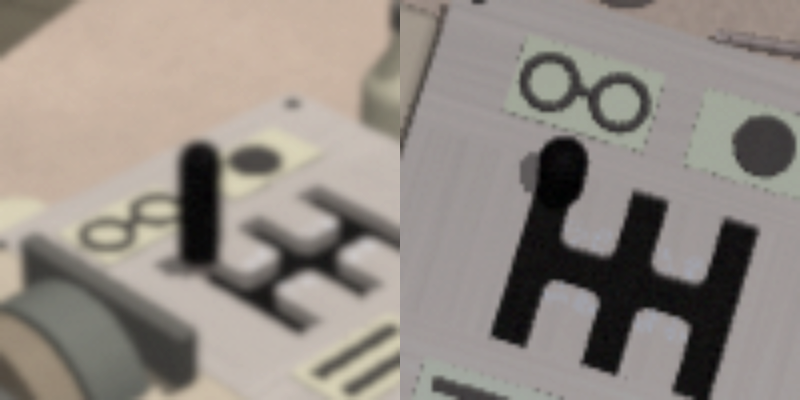

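The hard stop showed at 14 N. The lever appears at (200,145) in the side crop and near (160,160) in the top crop, which matches x = 0.035: home in the spectacles slot. The arm is clear.

```bash
python3 -c "
from station import robot
print(robot.finish_job())"
```

```text
the job is handed in; nothing more can be done
None
```

I pushed the lever fully home in the slot with the spectacles sign, confirmed by the hard stop and both cameras; the arm finished clear of everything and the job is handed in, verdict not shown.

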